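# Seat a recessed bearing retaining ring with a pin spanner

## Robot

A 7-joint arm with a two-finger parallel gripper is mounted at the origin on a cart in front of the work surface, level with it; the furniture and walls round the work are solid. World frame = base frame: x ahead of the robot, y to its left, z up, the work surface at z = 0. Lengths are in m, angles in rad, forces in N, time in s.
With the tool pointing down it reaches from about 0.4 to 0.75 m from the base axis. Payload 19.5 kg.
Tool frame: the origin (TCP) lies midway between the tips of the shut fingers; the grasp point (between the pads) lies 19 mm behind it; z points along the fingers, y is the line along which they close (so a half turn about z gives the same grasp; the last joint's range is limited). The gripper opens to 85 mm and grips with 20 to 120 N. Pads are 22 mm wide; open, the fingers measure 114 mm over their backs; the gripper's body (76 mm by 85 mm) begins 54 mm behind the grasp point. The pads swing forward as they close: fully open they stand 13 mm farther back than shut.
Start: joints at [-1.387, 0.707, -0.028, 1.485, 0.022, 0.951, -0.075], TCP at [0.129, 0.56, 0.231] pointing down, gripper open.
Joint ranges: [-2.71, 2.71], [-0.32, 2.16], [-1.57, 1.52], [0, 2.45], [-1.46, 4.6], [0, 2.02], [-2.83, 2.83]. Speed limits (rad/s): [1.89, 1.89, 2.57, 2.57, 3.01, 3.01, 3.01].

## Interface

Orientations are given as a unit quaternion [w, x, y, z].
In Python, from workcell import ctrl gives the robot as it stands. The module is installed in compiled form; this text tells all that it offers.
- The arm moves only by the shell command python3 -m jog 'ROWS' [FORCE]. ROWS is JSON, a list of rows, each an object with "grip": the finger opening in cm, from 0 to 8.54; "offset": the shift along the tool's x, y, z in cm, a list of three; "twist": the turn, a rotation vector about the tool's x, y, z in degrees, a list of three. In form: [{"grip": grip, "offset": [x, y, z], "twist": [ax, ay, az]}, ...]. A call has 1 to 12 rows; each row is the pose to reach, as a shift and turn from the pose commanded when the call began, along the tool's axes at that moment; what a row does not reach only later rows make up. A row lasts 1/8 s, in which the tool goes at most 62.5 mm and 10.7 degrees, less where a joint would pass 70% of its speed; a pose out of reach is approached as far as the arm can. A call with a gripper value outside its range is refused whole. The fingers move at their own pace and stop on an object; FORCE is the grip in N (left out, the last holds). Time passes only in rows, so rows that repeat a pose let the fingers close. It gives the time, the measured TCP pose, the force, the opening and the grip force at its end, in the units of the state.
- ctrl.get_obs(): the state, without advancing time (a new reading comes with each control period).
- ctrl.grab_frame(name): name is "scene" or "top" or "wrist"; returns a dict with "img" (384x512x3 uint8, red, green, blue), "range_z" (384x512 float32, m along the optical axis (not along the pixel's ray), 0 where there is no reading), "K" (3x3 intrinsics, pixels), "R" (3x3) and "t" (3): a world point X has camera coordinates R X + t. Camera axes: x right, y down, z forward; pixel columns grow to the right and rows downward; lengths in m; the calibration is good to about 2 mm. The wrist camera is an equidistant fisheye: a pixel r from the principal point sees the ray r / f radians off the axis. A picture is of the moment at which its call begins.
- ctrl.close_job(): hands the job in; it is judged then, once.
The state is a dict: "clock": time; "joint_positions": joint angles; "qd": joint speeds; "joint_torque": joint torques, N m; "position": TCP position; "tool_rot": TCP orientation; "contact_force": force on the tool from outside, world axes, zero at the start; "wrist_torque": the same for the moment, N m; "finger_gap": finger opening in m; "gripper_force": force on a finger pad.
Only numpy, scipy, OpenCV 4.12 (cv2) and the standard library are available. Lean on these libraries where they do the work, as an engineer would, in place of code of your own. Each camera call takes 0.05 s, during which the arm holds its last target. There are 200 camera calls.

## Task

The bearing in the grey barrel is held by a recessed brass ring with two pin holes that has come loose. Take the red-handled pin spanner from its wooden stand, feel lightly for the two holes (soft brass: do not press hard), turn the ring clockwise until it is fully home against its stop without forcing it, then put the spanner back upright in its stand; leave the paste jar, the two small rollers and the small carton where they are.

Things in the scene. Friction and masses are not known exactly. Their poses are not given: they have to be found in the camera images.
- foot: fixed blue round foot, 116 mm across, 10 mm high, of the bearing unit; origin at the centre of its underside on the bench, z up; a small brass block marks its -x edge. A grey barrel 88 mm across stands on it, its open rim 40 mm above the bench, bore 66 mm.
- ring_face (a point): centre of the upper face of the brass retaining ring (65 mm across, 33 mm bore), 34 mm above the bench, 6 mm below the barrel's rim; it has the foot's axes and does not turn with the ring. The ring's two holes lie opposite, 24 mm from the centre, 7.4 mm wide (9 mm radially), 7 mm deep. It bears up to 50 N from the spanner in all.
- ring (a joint): turn of the retaining ring, rad, growing clockwise from above; starts at 0.3 to 0.7, its stop (fully home) is at 1.2. Stiff, 0.22 N m, stays where left. Seen from above the line of its holes stands (1.2 - reading) rad anticlockwise of the foot's x axis, plus an unmeasured -0.55 to +0.55 rad, as the barrel is clamped in the foot at any such angle.
- spanner: loose pin spanner, about 0.2 kg, 88 mm tall, upright; origin midway between its two pin tips, z up, x along the line of the pins. Pins 5 mm thick, round-ended, at x = -24 and +24 mm, from z = 0 to 10 mm; steel bar 57 x 20 mm from z = 10 to 24; flat red handle 30 mm (x) by 14 mm (y) from z = 36 to 86. Alike if turned by pi.
- stand: fixed wooden block 92 x 48 x 26 mm, origin at the centre of its underside, x along its length; in its top, along x, a slot 62 x 11 mm, 15 mm deep, takes the spanner's pins, either way round; the spanner stands upright with its bar resting on the block's top (pin tips 16 mm above the bench).
- paste_jar: loose bystander: white jar with a blue lid, 56 mm across, 70 mm high; origin at the centre of its underside
- roller_a: loose bystander: black steel roller standing on end, 33 mm across, 38 mm high; origin at the centre of its underside
- roller_b: loose bystander: bright steel roller standing on end, 33 mm across, 38 mm high; origin at the centre of its underside
- box_small: loose bystander: closed brown carton 63 x 89 x 61 mm; origin at the centre of its underside
There are look-alikes about, which are no part of the job. What is shaped like the stand but blue or purple is not meant.

How it is judged:
By the outcome, as a careful person would: the job done as asked, in the order asked, and still so for the second after the job is handed in, with the robot touching nothing.
It also fails if it takes over 70 s, if anything falls off the work surface, if the arm or the gripper's body presses on something with over 40 N, if the wrist force passes 120 N, or if a joint passes its speed limit or range.

## Working session

There is one attempt and no reset: what is moved stays moved. The work goes in short steps, Python scripts to look and compute and a shell command to move; the robot and the scene stay as the last step left them, time stands still between calls to the robot, and variables do not carry over. Pictures are saved under pics/ and viewed, at most 10 in all, crops included, and the job is handed in when it is done.

```bash
mkdir -p pics
python3 - <<'E'
from workcell import ctrl
import cv2,numpy as np
o=ctrl.get_obs()
for k in o: print(k,np.round(o[k],4))
for n in ("top","scene"):
    f=ctrl.grab_frame(n); np.savez(f"{n}0.npz",**f)
    cv2.imwrite(f"pics/{n}0.png",cv2.resize(f["img"][:,:,::-1],(800,600),interpolation=cv2.INTER_CUBIC))
    print(n,f["K"].round(1).tolist(),f["R"].round(3).tolist(),f["t"].round(3))
E
```

```text
clock 0.0
joint_positions [-1.3867  0.7071 -0.0276  1.485   0.022   0.9509 -0.0755]
qd [ 0.0002  0.0011  0.0003  0.0009  0.0017  0.0011 -0.0003]
joint_torque [ 1.00000e-04 -8.83224e+01  1.23460e+00 -2.36179e+01  1.69000e-02
  6.30000e-03  0.00000e+00]
position [0.1287 0.5602 0.2308]
tool_rot [-0.000e+00  1.127e-01  9.936e-01 -5.000e-04]
contact_force [ 0.3954 -0.1466  0.1264]
wrist_torque [-0.0024  0.0293 -0.0345]
gripper_force 0.0
finger_gap 0.0855
top [[361.1, 0.0, 257.0], [0.0, 361.1, 194.4], [0.0, 0.0, 1.0]] [[-0.122, -0.992, -0.004], [-0.971, 0.121, -0.207], [0.206, -0.022, -0.978]] [-0.02   0.514  0.965]
scene [[498.3, 0.0, 253.2], [0.0, 498.3, 195.5], [0.0, 0.0, 1.0]] [[-0.795, -0.607, -0.025], [-0.243, 0.356, -0.903], [0.557, -0.711, -0.43]] [0.355 0.201 1.043]
```

View pics/top0.png

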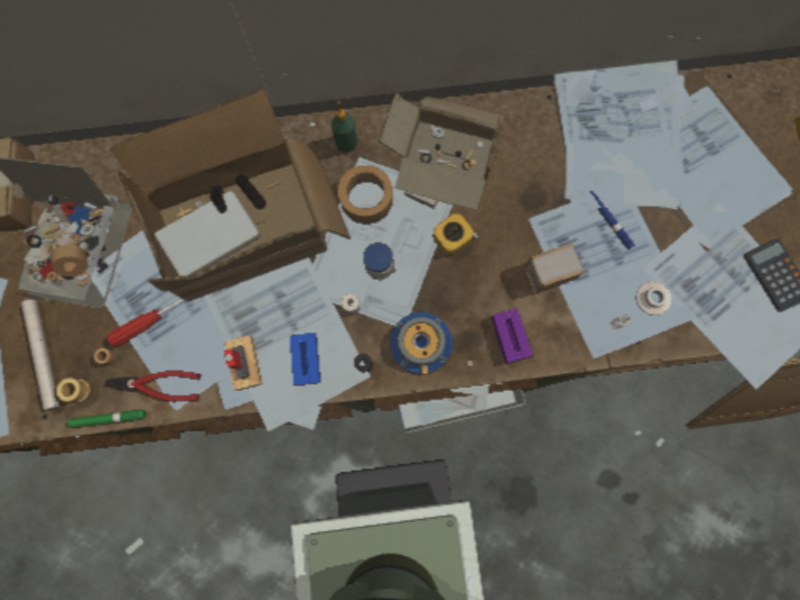

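View pics/scene0.png

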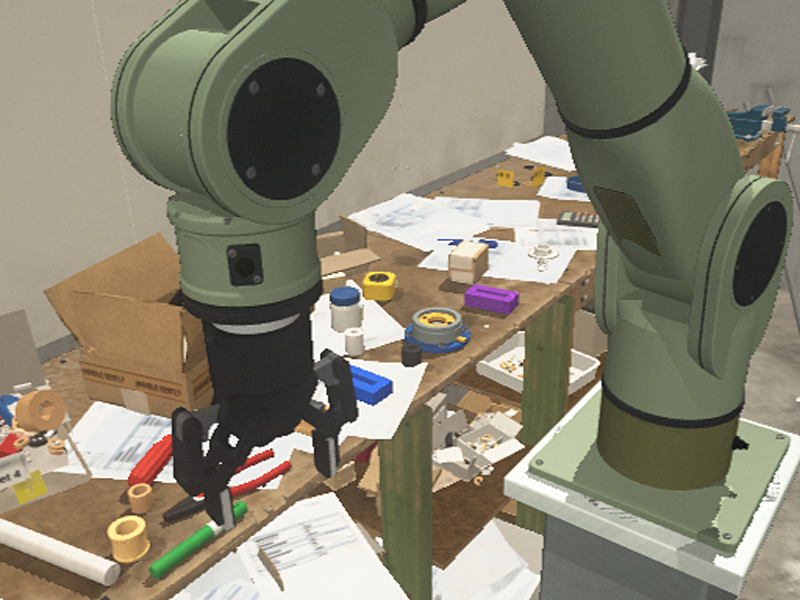

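Top view at 800x600: the red spanner is in the tan wooden stand at (240,360). The blue (305,358) and purple (512,335) blocks are stand look-alikes and are excluded by colour. The foot and ring are at (421,342), with the brass marker at (424,369). The jar is at (378,258), the black roller at (363,362), the bright roller at (350,302) and the carton at (555,265). Red pliers and a red screwdriver also lie about, but neither has pins nor stands upright. I'll confirm with an enlarged crop and measure.

```bash
cat > h.py <<'E'
import numpy as np,cv2
from scipy.spatial.transform import Rotation as Ro
def load(n): return dict(np.load(n))
def cloud(f,fish=False):
    z=f["range_z"].astype(float);K=f["K"];v,u=np.mgrid[:384,:512]
    x=(u-K[0,2])/K[0,0];y=(v-K[1,2])/K[1,1]
    if fish:
        r=np.hypot(x,y)+1e-9;s=np.tan(r)/r;x=x*s;y=y*s
    P=np.stack([x*z,y*z,z],-1)
    return (P-f["t"])@f["R"], z>0
E
python3 - <<'E'
from h import *
f=load("top0.npz");P,ok=cloud(f);im=f["img"];hsv=cv2.cvtColor(im,cv2.COLOR_RGB2HSV)
def reg(name,u0,u1,v0,v1,zlo,zhi,hl=None):
    m=np.zeros(ok.shape,bool);m[v0:v1,u0:u1]=1
    m&=ok&(P[...,2]>zlo)&(P[...,2]<zhi)
    if hl: m&=(((hsv[...,0]>=hl[0])&(hsv[...,0]<=hl[1]))if hl[0]<hl[1] else ((hsv[...,0]>=hl[0])|(hsv[...,0]<=hl[1])))&(hsv[...,1]>hl[2])
    q=P[m]; r=cv2.minAreaRect((q[:,:2]*1000).astype(np.float32))
    print(name,len(q),q.mean(0).round(4),"rect",np.round(r[0],1),np.round(r[1],1),round(r[2],1),"z",np.percentile(q[:,2],[5,50,95]).round(4))
reg("table",180,240,200,270,-.05,.012)
reg("standtop",138,170,212,252,.018,.034)
reg("spanner",138,170,212,252,.045,.2)
reg("footall",245,295,195,245,.006,.06)
reg("barrel",245,295,195,245,.037,.06)
reg("marker",262,280,228,242,.003,.06,(10,30,120))
reg("jar",225,260,150,180,.05,.1)
reg("rolla",222,242,222,240,.025,.06)
reg("rollb",212,235,182,200,.025,.06)
reg("carton",330,380,150,190,.05,.09)
reg("blue",180,208,210,250,.018,.04)
a=cv2.resize(im[205:260,130:180],(400,440),interpolation=cv2.INTER_CUBIC);b=cv2.resize(im[192:247,245:295],(400,440),interpolation=cv2.INTER_CUBIC)
cv2.imwrite("pics/crop1.png",np.hstack([a,b])[:,:,::-1])
E
```

```text
table 2995 [0.4309 0.065  0.0014] rect [421.9  65.9] [175.1 200.5] 85.0 z [-0.0043  0.0013  0.0084]
standtop 359 [0.4401 0.2155 0.0244] rect [442.7 220.1] [92.3 47.8] 8.1 z [0.0204 0.0242 0.028 ]
spanner 114 [0.4403 0.2173 0.0888] rect [441.7 219.9] [30.3 13.8] 9.3 z [0.0578 0.0974 0.1037]
footall 1193 [ 0.4391 -0.1077  0.0235] rect [ 444.8 -108.5] [122.2 113.9] 5.6 z [0.0071 0.0297 0.0398]
barrel 208 [ 0.4393 -0.1092  0.0391] rect [ 440.4 -109.3] [79.3 83. ] 83.1 z [0.0372 0.039  0.0418]
marker 21 [ 0.3972 -0.1081  0.0203] rect [ 398.  -104.4] [16.9 27.3] 85.0 z [0.0122 0.0153 0.0332]
jar 301 [ 0.5961 -0.0488  0.0678] rect [597.5 -48.6] [52.  52.9] 80.7 z [0.0629 0.0684 0.0717]
rolla 104 [0.4137 0.0005 0.0361] rect [414.1   0.5] [31.  31.4] 84.9 z [0.0313 0.0363 0.0393]
rollb 103 [0.526  0.012  0.0357] rect [526.3  11.3] [31.5 31.3] 86.1 z [0.0275 0.0367 0.0395]
carton 616 [ 0.5441 -0.3711  0.0583] rect [ 545.7 -372. ] [61.1 86.5] 12.1 z [0.054  0.0584 0.0619]
blue 474 [0.4347 0.1068 0.0243] rect [435.5 107. ] [47.9 92. ] 89.7 z [0.0211 0.0243 0.0274]
```

View pics/crop1.png

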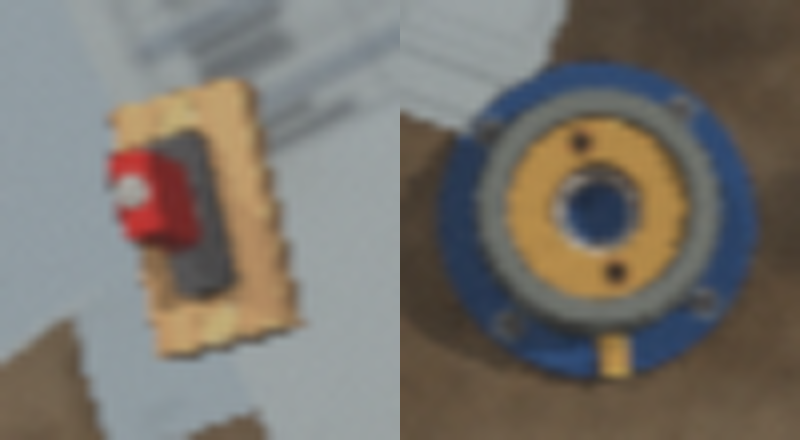

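The crop confirms the red-handled spanner in the wooden stand (left, handle at crop (150,200)). The ring's two holes are at crop (580,142) and (616,271), and the marker is at (614,355).

```bash
cat >> h.py <<'E'
def onplane(f,u,v,z,fish=False):
    K=f["K"];x=(u-K[0,2])/K[0,0];y=(v-K[1,2])/K[1,1]
    if fish:
        r=np.hypot(x,y)+1e-9;s=np.tan(r)/r;x*=s;y*=s
    d=np.array([x,y,1.])@f["R"];c=-f["t"]@f["R"]
    return c+d*(z-c[2])/d[2]
def rows(o,xy,z,yaw):  # yaw = world angle of tool y axis, deg
    q=o["tool_rot"];R=Ro.from_quat([q[1],q[2],q[3],q[0]]).as_matrix();c,s=np.cos(np.radians(yaw)),np.sin(np.radians(yaw))
    T=np.array([[-c*0+s,c,0],[-c,s,0],[0,0,-1.]]);T[:,0]=np.cross(T[:,1],T[:,2])
    print("offset cm",(R.T@(np.array([*xy,z])-o["position"])*100).round(2),"twist",np.degrees(Ro.from_matrix(R.T@T).as_rotvec()).round(2))
E
python3 - <<'E'
from h import *
from workcell import ctrl
f=load("top0.npz")
a=onplane(f,267.5-.4,209.75-.4,.034);b=onplane(f,272-.4,225.9-.4,.034);m=onplane(f,271.8-.4,236.3-.4,.012)
print(a,b,(a+b)/2,np.linalg.norm(a-b),"hole ang",np.degrees(np.arctan2(*(a-b)[[1,0]])),m,"foot x ang",np.degrees(np.arctan2(*((a+b)/2-m)[[1,0]])))
rows(ctrl.get_obs(),(.442,.220),.20,98.5)
E
```

```text
[ 0.46455664 -0.10702462  0.034     ] [ 0.41716492 -0.11370982  0.034     ] [ 0.44086078 -0.11036722  0.034     ] 0.047860920106055756 hole ang 8.0293205949272 [ 0.39014305 -0.11036794  0.012     ] foot x ang 0.0008197533558374293
offset cm [-38.15 -26.14   3.11] twist [-5.000e-02 -1.000e-02 -2.144e+01]
```

```bash
python3 -m jog '[{"grip":8.5,"offset":[-5,-3.5,0.5],"twist":[0,0,-3]},{"grip":8.5,"offset":[-10,-7,1],"twist":[0,0,-7]},{"grip":8.5,"offset":[-15,-10.3,1.5],"twist":[0,0,-10]},{"grip":8.5,"offset":[-20,-13.7,2],"twist":[0,0,-13]},{"grip":8.5,"offset":[-25,-17.1,2.5],"twist":[0,0,-16]},{"grip":8.5,"offset":[-30,-20.5,3],"twist":[0,0,-19]},{"grip":8.5,"offset":[-35,-24,3],"twist":[0,0,-21.4]},{"grip":8.5,"offset":[-38.1,-26.1,3],"twist":[0,0,-21.4]},{"grip":8.5,"offset":[-38.1,-26.1,3],"twist":[0,0,-21.4]},{"grip":8.5,"offset":[-38.1,-26.1,3],"twist":[0,0,-21.4]}]'
python3 - <<'E'
from h import *
from workcell import ctrl
f=ctrl.grab_frame("wrist");np.savez("w1.npz",**f)
print(f["K"].round(1).tolist(),(-f["t"]@f["R"]).round(3))
cv2.imwrite("pics/w1.png",f["img"][:,:,::-1])
E
```

```text
clock: 1.35
position: [0.4411, 0.2213, 0.2012]
tool_rot: [-0.0, -0.074, 0.997, 0.0]
contact_force: [0.1, -0.0, -0.9]
finger_gap: 0.085
gripper_force: 0.0
[[297.3, 0.0, 254.3], [0.0, 297.3, 190.2], [0.0, 0.0, 1.0]] [0.372 0.212 0.344]
```

View pics/w1.png

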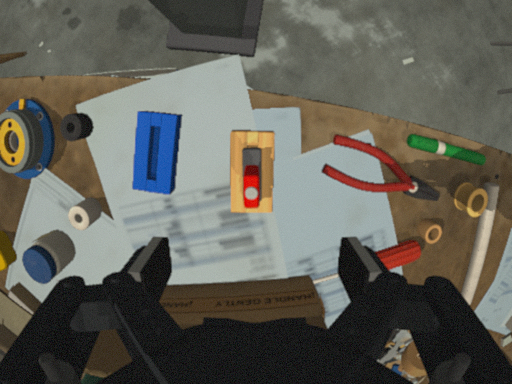

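The wrist view shows the spanner in its stand at (252,172), with the blue look-alike at (158,152). I'll refine the pose from this view.

Run:
```python
from h import *
from workcell import ctrl
f=load("w1.npz");P,ok=cloud(f,True);hsv=cv2.cvtColor(f["img"],cv2.COLOR_RGB2HSV)
M=np.zeros(ok.shape,bool);M[125:216,225:280]=1
for n,lo,hi in(("top",.094,.11),("handle",.055,.11),("stand",.019,.032)):
    q=P[M&ok&(P[...,2]>lo)&(P[...,2]<hi)];r=cv2.minAreaRect((q[:,:2]*1000).astype(np.float32))
    print(n,len(q),q.mean(0).round(4),np.round(r[0],1),np.round(r[1],1),round(r[2],1),np.median(q[:,2]).round(4))
M[:]=0;M[95:180,0:60]=1
q=P[M&ok&(P[...,2]>.036)&(P[...,2]<.045)];r=cv2.minEnclosingCircle((q[:,:2]*1000).astype(np.float32));print("rim",r,np.median(q[:,2]))
rows(ctrl.get_obs(),(.442,.220),.061,98.5)
```

```text
top 560 [0.4415 0.2191 0.102 ] [442.9 219. ] [30.  13.8] 8.8 0.1019
handle 685 [0.4392 0.2187 0.0973] [442.8 219.1] [30.1 13.9] 8.8 0.1016
stand 2384 [0.4393 0.2182 0.026 ] [443.8 219. ] [91.7 48.1] 7.3 0.026
rim ((440.83612060546875, -109.94386291503906), 42.70467758178711) 0.03989953410454733
offset cm [-0.09 -0.17 14.02] twist [ 0.01 -0.02  0.04]
```

```bash
python3 -m jog '[{"grip":7,"offset":[-0.1,-0.2,3],"twist":[0,0,-0.5]},{"grip":6,"offset":[-0.1,-0.2,6.5],"twist":[0,0,-0.5]},{"grip":6,"offset":[-0.1,-0.2,10],"twist":[0,0,-0.5]},{"grip":6,"offset":[-0.1,-0.2,12.5],"twist":[0,0,-0.5]},{"grip":6,"offset":[-0.1,-0.2,13.7],"twist":[0,0,-0.5]},{"grip":6,"offset":[-0.1,-0.2,13.9],"twist":[0,0,-0.5]},{"grip":4,"offset":[-0.1,-0.2,14],"twist":[0,0,-0.5]},{"grip":2.5,"offset":[-0.1,-0.2,14],"twist":[0,0,-0.5]},{"grip":1,"offset":[-0.1,-0.2,14],"twist":[0,0,-0.5]},{"grip":0.5,"offset":[-0.1,-0.2,14],"twist":[0,0,-0.5]},{"grip":0.5,"offset":[-0.1,-0.2,14],"twist":[0,0,-0.5]},{"grip":0.5,"offset":[-0.1,-0.2,14],"twist":[0,0,-0.5]}]' 70
python3 -c "
from workcell import ctrl;o=ctrl.get_obs();print(o['position'].round(4),o['tool_rot'],o['wrist_torque'].round(3))"
```

```text
clock: 2.9
position: [0.4431, 0.2189, 0.0619]
tool_rot: [0.0, -0.078, 0.997, 0.0]
contact_force: [-0.9, -0.4, 8.0]
finger_gap: 0.0132
gripper_force: 68.1
[0.4431 0.2189 0.0619] [ 4.00591883e-04 -7.80485227e-02  9.96949477e-01  8.99135913e-05] [-0.108  0.246 -0.016]
```

```bash
python3 -m jog '[{"grip":0.5,"offset":[0,0,-2],"twist":[0,0,0]},{"grip":0.5,"offset":[0,0,-5],"twist":[0,0,0]},{"grip":0.5,"offset":[0,-2,-9],"twist":[0,0,0]},{"grip":0.5,"offset":[-0.2,-6,-9],"twist":[0,0,0]},{"grip":0.5,"offset":[-0.5,-11,-9],"twist":[0,0,0]},{"grip":0.5,"offset":[-0.7,-16,-9],"twist":[0,0,0]},{"grip":0.5,"offset":[-1,-21,-9],"twist":[0,0,0]},{"grip":0.5,"offset":[-1.2,-26,-9],"twist":[0,0,0]},{"grip":0.5,"offset":[-1.5,-30.5,-9],"twist":[0,0,0]},{"grip":0.5,"offset":[-1.5,-33.5,-9],"twist":[0,0,0]},{"grip":0.5,"offset":[-1.5,-33.5,-9],"twist":[0,0,0]},{"grip":0.5,"offset":[-1.5,-33.5,-9],"twist":[0,0,0]}]'
python3 - <<'E'
from h import *
from workcell import ctrl
o=ctrl.get_obs();print(o['position'].round(4),o['tool_rot'].round(4),o['wrist_torque'].round(3),o['contact_force'].round(2))
f=ctrl.grab_frame("wrist");np.savez("w2.npz",**f)
P,ok=cloud(f,True)
M=ok&(abs(P[...,0]-.44)<.05)&(abs(P[...,1]+.11)<.05)&(P[...,2]>.037)&(P[...,2]<.043)
q=P[M];print("rim",cv2.minEnclosingCircle((q[:,:2]*1000).astype(np.float32)),np.median(q[:,2]),q[:,:2].mean(0))
v,u=np.where(M);print(u.min(),u.max(),v.min(),v.max())
a=cv2.resize(f["img"],(640,480))
u0,u1,v0,v1=u.min()-25,u.max()+25,v.min()-25,v.max()+25
c=cv2.resize(f["img"][max(v0,0):v1,max(u0,0):u1],None,fx=4,fy=4,interpolation=cv2.INTER_CUBIC);print(u0,v0,c.shape)
cv2.imwrite("pics/w2.png",c[:600,:800,::-1])
E
```

```text
clock: 4.4
position: [0.5098, -0.1091, 0.1515]
tool_rot: [0.0, -0.078, 0.997, 0.0]
contact_force: [-0.4, 1.1, -2.2]
finger_gap: 0.0134
gripper_force: 68.6
[ 0.5098 -0.1091  0.1515] [ 0.000e+00 -7.830e-02  9.969e-01  1.000e-04] [0.072 0.002 0.003] [-0.38  1.15 -2.24]
rim ((441.32757568359375, -110.73590850830078), 42.600650787353516) 0.039813015960468205 [ 0.44112835 -0.11114348]
215 313 61 157
190 36 (584, 592, 3)
```

View pics/w2.png

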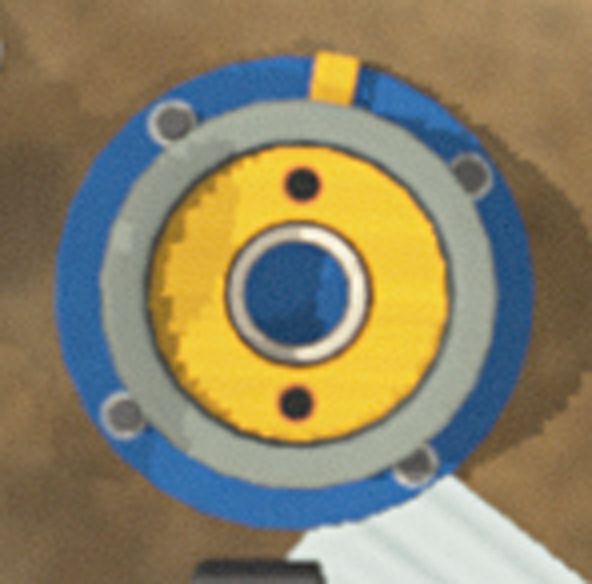

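The enlarged wrist view shows both holes at crop (302,185) and (296,403), with the marker block at the top (334,78). I'll get hole centroids, plus the spanner's offset in the grip.

Run:
```python
from h import *
from workcell import ctrl
f=load("w2.npz");P,ok=cloud(f,True);g=cv2.cvtColor(f["img"],cv2.COLOR_RGB2GRAY).astype(float)
h=[]
for cx,cy in((302,185),(296,403)):
    u0,v0=190+cx/4-.4,36+cy/4-.4
    v,u=np.mgrid[int(v0)-6:int(v0)+8,int(u0)-6:int(u0)+8]
    w=np.clip(110-g[v,u],0,None)*(np.hypot(u-u0,v-v0)<6)
    uc,vc=(w*u).sum()/w.sum(),(w*v).sum()/w.sum();h.append(onplane(f,uc,vc,.034,True));print(u0,v0,uc,vc,h[-1])
d=h[1]-h[0];c=(h[0]+h[1])/2;print("centre",c,"len",np.hypot(*d[:2]),"ang",np.degrees(np.arctan2(d[1],d[0])))
m=onplane(f,190+334/4-.4,36+78/4-.4,.012,True);print("foot x ang",np.degrees(np.arctan2(*(c-m)[[1,0]])))
# spanner points in the tool frame
o=ctrl.get_obs();q=o["tool_rot"];R=Ro.from_quat([q[1],q[2],q[3],q[0]]).as_matrix()
T=(P-o["position"])@R
S=ok&(abs(T[...,0])<.05)&(abs(T[...,1])<.02)&(T[...,2]>.005)&(T[...,2]<.045)
t=T[S];print(len(t),t.min(0).round(4),t.max(0).round(4))
for lo in np.arange(.005,.045,.004):
    k=t[(t[:,2]>=lo)&(t[:,2]<lo+.004)]
    if len(k)>3: print(lo.round(3),len(k),np.percentile(k[:,0],[3,97]).round(4),np.percentile(k[:,1],[3,50,97]).round(4))
rows(o,c[:2],.108,98.95)
```

```text
265.1 81.85 265.22592152199763 81.72215616329765 [ 0.41747923 -0.11376994  0.034     ]
263.6 136.35 263.5572397287595 136.46230554447547 [ 0.46513684 -0.1076068   0.034     ]
centre [ 0.44130804 -0.11068837  0.034     ] len 0.04805446965957963 ang 7.368662302409324
foot x ang -0.7096935034115845
1362 [-0.0004 -0.0098  0.005 ] [0.029  0.0102 0.0439]
0.005 27 [0.0127 0.0155] [-0.006  -0.      0.0065]
0.017 64 [0.0101 0.0273] [-0.0078  0.0011  0.008 ]
0.021 1167 [0.0036 0.0285] [-0.0093 -0.      0.0098]
0.025 45 [0.0279 0.029 ] [-0.0086 -0.      0.0092]
0.029 53 [0.028  0.0288] [-0.009  -0.      0.0092]
0.033 4 [0.0283 0.0284] [-0.0071 -0.001   0.0085]
offset cm [6.8  0.89 4.35] twist [0.01 0.   0.07]
```

```bash
python3 -m jog '[{"grip":0.5,"offset":[2,0.3,0],"twist":[0,0,1.5]},{"grip":0.5,"offset":[4.5,0.6,0],"twist":[0,0,1.5]},{"grip":0.5,"offset":[6.5,0.9,1],"twist":[0,0,1.5]},{"grip":0.5,"offset":[6.8,0.9,3],"twist":[0,0,1.5]},{"grip":0.5,"offset":[6.8,0.9,5],"twist":[0,0,1.5]},{"grip":0.5,"offset":[6.8,0.9,5.8],"twist":[0,0,1.5]},{"grip":0.5,"offset":[6.8,0.9,5.8],"twist":[0,0,1.5]},{"grip":0.5,"offset":[6.8,0.9,5.8],"twist":[0,0,1.5]},{"grip":0.5,"offset":[6.8,0.9,5.8],"twist":[0,0,1.5]}]'
cat > st.py <<'E'
from h import *
from workcell import ctrl
o=ctrl.get_obs();q=o["tool_rot"]
print(o["clock"],o["position"].round(5),"y-yaw",round(2*np.degrees(np.arctan2(q[2],q[1]))-90,2),"F",o["contact_force"].round(2),"M",o["wrist_torque"].round(3))
rows(o,(.4413,-.1107),.080,97.4)
E
python3 st.py
```

```text
clock: 5.58
position: [0.4415, -0.1115, 0.0938]
tool_rot: [0.0, -0.065, 0.998, -0.0]
contact_force: [-0.5, -0.4, -1.3]
finger_gap: 0.0135
gripper_force: 68.6
5.575 [ 0.44152 -0.11147  0.09381] y-yaw 97.46 F [-0.48 -0.37 -1.34] M [-0.041  0.015  0.031]
offset cm [0.01 0.08 1.38] twist [-0.02  0.04  0.06]
```

```bash
python3 -m jog '[{"grip":0.5,"offset":[0,0.08,0.5],"twist":[0,0,0]},{"grip":0.5,"offset":[0,0.08,0.9],"twist":[0,0,0]},{"grip":0.5,"offset":[0,0.08,1.1],"twist":[0,0,0]},{"grip":0.5,"offset":[0,0.08,1.1],"twist":[0,0,0]},{"grip":0.5,"offset":[0,0.08,1.1],"twist":[0,0,0]}]'; python3 st.py
```

```text
clock: 6.2
position: [0.4413, -0.1106, 0.0824]
tool_rot: [0.0, -0.065, 0.998, -0.0]
contact_force: [-0.2, 0.1, -1.4]
finger_gap: 0.013
gripper_force: 68.6
6.2 [ 0.44126 -0.11062  0.08238] y-yaw 97.46 F [-0.21  0.06 -1.43] M [ 0.004 -0.045 -0.005]
offset cm [-0.   -0.01  0.24] twist [-0.01  0.    0.06]
```

Well aligned. I'll lower gently in 1 mm steps.

```bash
python3 -m jog '[{"grip":0.5,"offset":[0,0,0.1],"twist":[0,0,0]},{"grip":0.5,"offset":[0,0,0.2],"twist":[0,0,0]},{"grip":0.5,"offset":[0,0,0.3],"twist":[0,0,0]},{"grip":0.5,"offset":[0,0,0.35],"twist":[0,0,0]},{"grip":0.5,"offset":[0,0,0.35],"twist":[0,0,0]}]'; python3 st.py
```

```text
clock: 6.82
position: [0.4412, -0.1106, 0.0788]
tool_rot: [-0.0, -0.065, 0.998, -0.0]
contact_force: [0.6, -0.3, -1.9]
finger_gap: 0.0135
gripper_force: 68.6
6.825 [ 0.44121 -0.11062  0.07879] y-yaw 97.46 F [ 0.59 -0.32 -1.91] M [0.037 0.014 0.038]
offset cm [-0.01 -0.01 -0.12] twist [-0.   -0.    0.06]
```

```bash
python3 -m jog '[{"grip":0.5,"offset":[0,0,0.1],"twist":[0,0,0]},{"grip":0.5,"offset":[0,0,0.15],"twist":[0,0,0]},{"grip":0.5,"offset":[0,0,0.15],"twist":[0,0,0]}]'; python3 st.py;  python3 -m jog '[{"grip":0.5,"offset":[0,0,0.1],"twist":[0,0,0]},{"grip":0.5,"offset":[0,0,0.15],"twist":[0,0,0]},{"grip":0.5,"offset":[0,0,0.2],"twist":[0,0,0]},{"grip":0.5,"offset":[0,0,0.2],"twist":[0,0,0]}]'; python3 st.py
```

```text
clock: 7.2
position: [0.4412, -0.1106, 0.0773]
tool_rot: [-0.0, -0.065, 0.998, -0.0]
contact_force: [-0.0, -0.3, -1.6]
finger_gap: 0.0131
gripper_force: 68.6
7.2 [ 0.44119 -0.11061  0.07728] y-yaw 97.46 F [-0.02 -0.31 -1.62] M [ 0.001 -0.023 -0.005]
offset cm [-0.01 -0.01 -0.27] twist [-0.   -0.01  0.06]
clock: 7.7
position: [0.4412, -0.1106, 0.0753]
tool_rot: [-0.0, -0.065, 0.998, -0.0]
contact_force: [-1.2, 0.2, -1.7]
finger_gap: 0.0132
gripper_force: 68.6
7.7 [ 0.44121 -0.11064  0.0753 ] y-yaw 97.46 F [-1.2   0.25 -1.67] M [-0.025  0.016 -0.035]
offset cm [-0.01 -0.01 -0.47] twist [-0.01 -0.    0.06]
```

Pins are 4.7 mm deep with no axial force, so I'll turn clockwise and watch the moment.

```bash
python3 -m jog '[{"grip":0.5,"offset":[0,0,0],"twist":[0,0,2]},{"grip":0.5,"offset":[0,0,0],"twist":[0,0,4]},{"grip":0.5,"offset":[0,0,0],"twist":[0,0,6]},{"grip":0.5,"offset":[0,0,0],"twist":[0,0,8]},{"grip":0.5,"offset":[0,0,0],"twist":[0,0,10]}]'; python3 st.py; python3 -m jog '[{"grip":0.5,"offset":[0,0,0],"twist":[0,0,2]},{"grip":0.5,"offset":[0,0,0],"twist":[0,0,4]},{"grip":0.5,"offset":[0,0,0],"twist":[0,0,6]},{"grip":0.5,"offset":[0,0,0],"twist":[0,0,8]},{"grip":0.5,"offset":[0,0,0],"twist":[0,0,10]}]'; python3 st.py
```

```text
clock: 8.32
position: [0.4412, -0.1108, 0.0753]
tool_rot: [-0.0, 0.023, 1.0, -0.0]
contact_force: [0.3, -3.5, -2.1]
finger_gap: 0.0135
gripper_force: 68.6
8.325 [ 0.44122 -0.11078  0.07533] y-yaw 87.32 F [ 0.26 -3.54 -2.14] M [-1.004  0.02   0.215]
offset cm [-0.01  0.01 -0.47] twist [ -0.02  -0.   -10.08]
clock: 8.95
position: [0.4412, -0.1107, 0.0753]
tool_rot: [0.0, 0.11, 0.994, -0.0]
contact_force: [-0.1, -5.0, -1.9]
finger_gap: 0.0134
gripper_force: 68.6
8.95 [ 0.44121 -0.11073  0.07535] y-yaw 77.32 F [-0.13 -4.98 -1.9 ] M [-1.367  0.072  0.22 ]
offset cm [-0.01  0.   -0.47] twist [-1.000e-02  0.000e+00 -2.008e+01]
```

```bash
python3 -m jog '[{"grip":0.5,"offset":[0,0,0],"twist":[0,0,2]},{"grip":0.5,"offset":[0,0,0],"twist":[0,0,4]},{"grip":0.5,"offset":[0,0,0],"twist":[0,0,6]}]'; python3 st.py; for i in 1 2; do python3 -m jog '[{"grip":0.5,"offset":[0,0,0],"twist":[0,0,1]},{"grip":0.5,"offset":[0,0,0],"twist":[0,0,2]}]' >/dev/null; python3 st.py|head -1; done
```

```text
clock: 9.32
position: [0.4412, -0.1107, 0.0753]
tool_rot: [-0.0, 0.162, 0.987, -0.0]
contact_force: [-0.2, -5.4, -2.3]
finger_gap: 0.0133
gripper_force: 68.6
9.325 [ 0.4412  -0.11071  0.07531] y-yaw 71.32 F [-0.18 -5.42 -2.25] M [-1.411  0.136  0.206]
offset cm [-0.01  0.   -0.47] twist [-1.000e-02 -0.000e+00 -2.608e+01]
9.575 [ 0.4412  -0.11072  0.07531] y-yaw 69.35 F [-0.45 -4.01 -1.28] M [-1.333  0.09   0.243]
9.825 [ 0.44119 -0.11072  0.07532] y-yaw 67.36 F [-0.81 -5.3  -1.66] M [-1.417  0.097  0.263]
```

```bash
cat > ok.py <<'E'
from h import *
from workcell import ctrl
import sys
o=ctrl.get_obs();q=o["tool_rot"];m=o["wrist_torque"]
print(round(o["clock"],2),round(2*np.degrees(np.arctan2(q[2],q[1]))-90,2),o["contact_force"].round(1),m.round(3))
sys.exit(int(abs(m[2])>.33))
E
J="python3 -m jog"
$J '[{"grip":0.5,"offset":[0,0,0],"twist":[0,0,0.5]},{"grip":0.5,"offset":[0,0,0],"twist":[0,0,1]}]' >/dev/null; python3 ok.py &&
$J '[{"grip":0.5,"offset":[0,0,0],"twist":[0,0,0.5]},{"grip":0.5,"offset":[0,0,0],"twist":[0,0,1]}]' >/dev/null && python3 ok.py &&
$J '[{"grip":0.5,"offset":[0,0,0],"twist":[0,0,0.5]},{"grip":0.5,"offset":[0,0,0],"twist":[0,0,1]}]' >/dev/null && python3 ok.py &&
$J '[{"grip":0.5,"offset":[0,0,0],"twist":[0,0,0.5]},{"grip":0.5,"offset":[0,0,0],"twist":[0,0,1]}]' >/dev/null && python3 ok.py &&
$J '[{"grip":0.5,"offset":[0,0,0],"twist":[0,0,0.5]},{"grip":0.5,"offset":[0,0,0],"twist":[0,0,1]}]' >/dev/null && python3 ok.py &&
$J '[{"grip":0.5,"offset":[0,0,0],"twist":[0,0,0.5]},{"grip":0.5,"offset":[0,0,0],"twist":[0,0,1]}]' >/dev/null && python3 ok.py &&
$J '[{"grip":0.5,"offset":[0,0,0],"twist":[0,0,0.5]},{"grip":0.5,"offset":[0,0,0],"twist":[0,0,1]}]' >/dev/null && python3 ok.py &&
$J '[{"grip":0.5,"offset":[0,0,0],"twist":[0,0,0.5]},{"grip":0.5,"offset":[0,0,0],"twist":[0,0,1]}]' >/dev/null && python3 ok.py
```

```text
10.07 66.37 [-1.4 -5.4 -1.2] [-1.413  0.116  0.223]
10.32 65.37 [-0.8 -4.9 -0.9] [-1.399  0.103  0.228]
10.57 64.37 [-1.5 -4.2 -1.2] [-1.415  0.046  0.262]
10.82 63.36 [-1.1 -5.5 -2.2] [-1.385  0.061  0.214]
11.07 62.37 [-0.7 -5.9 -1.8] [-1.367  0.086  0.193]
11.32 61.37 [-1.  -6.1 -2. ] [-1.421  0.085  0.223]
11.57 60.37 [-0.1 -4.9 -1.7] [-1.422  0.151  0.249]
11.82 59.37 [-0.5 -4.2 -1.8] [-1.343  0.148  0.229]
```

```bash
J="python3 -m jog"
$J '[{"grip":0.5,"offset":[0,0,0],"twist":[0,0,0.5]},{"grip":0.5,"offset":[0,0,0],"twist":[0,0,1]}]' >/dev/null; python3 ok.py &&
$J '[{"grip":0.5,"offset":[0,0,0],"twist":[0,0,0.5]},{"grip":0.5,"offset":[0,0,0],"twist":[0,0,1]}]' >/dev/null && python3 ok.py &&
$J '[{"grip":0.5,"offset":[0,0,0],"twist":[0,0,0.5]},{"grip":0.5,"offset":[0,0,0],"twist":[0,0,1]}]' >/dev/null && python3 ok.py &&
$J '[{"grip":0.5,"offset":[0,0,0],"twist":[0,0,0.5]},{"grip":0.5,"offset":[0,0,0],"twist":[0,0,1]}]' >/dev/null && python3 ok.py &&
$J '[{"grip":0.5,"offset":[0,0,0],"twist":[0,0,0.5]},{"grip":0.5,"offset":[0,0,0],"twist":[0,0,1]}]' >/dev/null && python3 ok.py &&
$J '[{"grip":0.5,"offset":[0,0,0],"twist":[0,0,0.5]},{"grip":0.5,"offset":[0,0,0],"twist":[0,0,1]}]' >/dev/null && python3 ok.py &&
$J '[{"grip":0.5,"offset":[0,0,0],"twist":[0,0,0.5]},{"grip":0.5,"offset":[0,0,0],"twist":[0,0,1]}]' >/dev/null && python3 ok.py &&
$J '[{"grip":0.5,"offset":[0,0,0],"twist":[0,0,0.5]},{"grip":0.5,"offset":[0,0,0],"twist":[0,0,1]}]' >/dev/null && python3 ok.py
```

```text
12.07 58.37 [-0.5 -5.3 -2. ] [-1.369  0.137  0.231]
12.32 57.37 [-0.4 -6.1 -2. ] [-1.413  0.164  0.196]
12.57 56.37 [-0.5 -4.3 -1.6] [-1.432  0.165  0.309]
12.82 55.39 [-0.7 -7.1 -1.4] [-1.529  0.183  0.56 ]
```

```bash
python3 -m jog '[{"grip":0.5,"offset":[0,0,0],"twist":[0,0,0.3]},{"grip":0.5,"offset":[0,0,0],"twist":[0,0,0.3]}]' >/dev/null; python3 ok.py; python3 st.py
```

```text
13.07 55.11 [-1.  -6.7 -1.8] [-1.569  0.227  0.58 ]
13.075 [ 0.44122 -0.11073  0.07533] y-yaw 55.11 F [-0.98 -6.73 -1.76] M [-1.569  0.227  0.58 ]
offset cm [-0.    0.01 -0.47] twist [-2.000e-02  1.000e-02 -4.229e+01]
```

The moment rose from 0.22 to 0.58 N m, so the ring is against its stop. I'll back off within the hole play to unload it, then lift out.

```bash
python3 -m jog '[{"grip":0.5,"offset":[0,0,0],"twist":[0,0,-1]},{"grip":0.5,"offset":[0,0,0],"twist":[0,0,-2]},{"grip":0.5,"offset":[0,0,0],"twist":[0,0,-2.5]},{"grip":0.5,"offset":[0,0,0],"twist":[0,0,-2.5]}]' >/dev/null; python3 ok.py
```

```text
13.57 57.63 [-0.3 -3.9 -1.9] [-1.023  0.006  0.055]
```

```bash
python3 -m jog '[{"grip":0.5,"offset":[0,0,0],"twist":[0,0,-1]},{"grip":0.5,"offset":[0,0,0],"twist":[0,0,-1]}]' >/dev/null; python3 ok.py;  python3 -m jog '[{"grip":0.5,"offset":[0,0,-0.2],"twist":[0,0,0]},{"grip":0.5,"offset":[0,0,-0.5],"twist":[0,0,0]},{"grip":0.5,"offset":[0,0,-1],"twist":[0,0,0]},{"grip":0.5,"offset":[0,0,-2],"twist":[0,0,0]},{"grip":0.5,"offset":[0,0,-4.5],"twist":[0,0,0]},{"grip":0.5,"offset":[0,0,-7.5],"twist":[0,0,0]},{"grip":0.5,"offset":[0,0,-7.5],"twist":[0,0,0]}]'; python3 st.py|head -1
python3 - <<'E'
from h import *
from workcell import ctrl
o=ctrl.get_obs();rows(o,(.51,-.11),.15,98.95);rows(o,(.4428,.2190),.11,98.4)
E
```

```text
13.82 58.69 [ 1.1 -2.3 -1.8] [-0.385 -0.017 -0.04 ]
clock: 14.7
position: [0.4419, -0.1108, 0.1523]
tool_rot: [0.002, 0.27, 0.963, 0.0]
contact_force: [0.4, -0.9, -2.7]
finger_gap: 0.0133
gripper_force: 68.8
14.7 [ 0.44192 -0.1108   0.15232] y-yaw 58.65 F [ 0.38 -0.86 -2.65] M [ 0.09  -0.01  -0.013]
offset cm [-5.77  3.61  0.25] twist [ -0.    0.2 -40.3]
offset cm [17.1  28.21  4.21] twist [ -0.     0.2  -39.75]
```

```bash
python3 -m jog '[{"grip":0.5,"offset":[-2,1.2,0],"twist":[0,0,-9]},{"grip":0.5,"offset":[-4,2.4,0],"twist":[0,0,-18]},{"grip":0.5,"offset":[-5.8,3.6,0.2],"twist":[0,0,-27]},{"grip":0.5,"offset":[-5.8,3.6,0.2],"twist":[0,0,-36]},{"grip":0.5,"offset":[-5.8,3.6,0.2],"twist":[0,0,-40]},{"grip":0.5,"offset":[-5.8,3.6,0.2],"twist":[0,0,-40]},{"grip":0.5,"offset":[-5.8,3.6,0.2],"twist":[0,0,-40]}]'
python3 - <<'E'
from h import *
from workcell import ctrl
o=ctrl.get_obs()
f=ctrl.grab_frame("wrist");np.savez("w3.npz",**f)
cv2.imwrite("pics/w3.png",cv2.resize(f["img"][30:190,180:340],(560,560),interpolation=cv2.INTER_CUBIC)[:,:,::-1])
P,ok=cloud(f,True);q=o["tool_rot"];R=Ro.from_quat([q[1],q[2],q[3],q[0]]).as_matrix()
T=(P-o["position"])@R
S=ok&(abs(T[...,0])<.05)&(abs(T[...,1])<.02)&(T[...,2]>.019)&(T[...,2]<.045)
t=T[S];print("bar in tool",np.percentile(t,[2,98],axis=0).round(4).tolist());r=cv2.minAreaRect((t[:,:2]*1000).astype(np.float32));print(r)
rows(o,(.4428,.2190),.11,98.4)
E
```

```text
clock: 15.58
position: [0.5093, -0.11, 0.1482]
tool_rot: [-0.0, -0.075, 0.997, -0.0]
contact_force: [0.5, -1.0, -2.3]
finger_gap: 0.0136
gripper_force: 68.7
bar in tool [[0.0025, -0.0092, 0.0208], [0.0287, 0.0102, 0.0315]]
((14.061514854431152, 0.5270357131958008), (29.609464645385742, 20.066503524780273), 0.24567992985248566)
offset cm [ 1.68 33.53  3.82] twist [ 0.   -0.02  0.16]
```

View pics/w3.png

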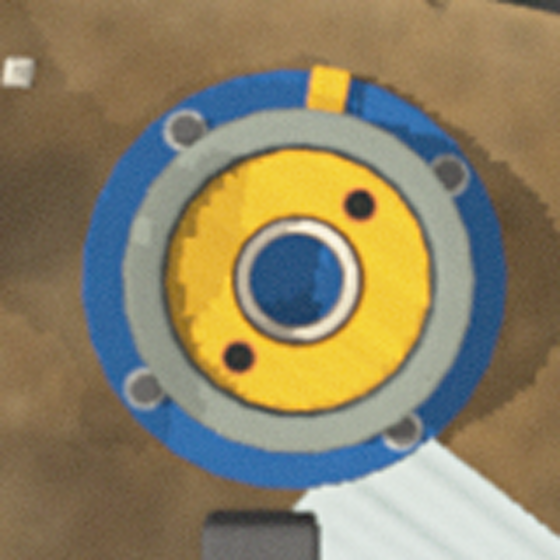

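The ring has turned: the holes are now at crop (359,205) and (239,357). The spanner is still straight in the grip. I'll measure the turn and move over the stand.

```bash
python3 -m jog '[{"grip":0.5,"offset":[0.2,4,0],"twist":[0,0,0]},{"grip":0.5,"offset":[0.4,9,0],"twist":[0,0,0]},{"grip":0.5,"offset":[0.7,14,0],"twist":[0,0,0]},{"grip":0.5,"offset":[1,19,0],"twist":[0,0,0]},{"grip":0.5,"offset":[1.2,24,0],"twist":[0,0,0]},{"grip":0.5,"offset":[1.5,29,0],"twist":[0,0,0]},{"grip":0.5,"offset":[1.7,33,1],"twist":[0,0,0]},{"grip":0.5,"offset":[1.7,33.5,3],"twist":[0,0,0]},{"grip":0.5,"offset":[1.7,33.5,3.8],"twist":[0,0,0]},{"grip":0.5,"offset":[1.7,33.5,3.8],"twist":[0,0,0]},{"grip":0.5,"offset":[1.7,33.5,3.8],"twist":[0,0,0]}]'
python3 - <<'E'
from h import *
from workcell import ctrl
f=load("w3.npz");h=[]
g=cv2.cvtColor(f["img"],cv2.COLOR_RGB2GRAY).astype(float)
for cx,cy in((359,205),(239,357)):
    u0,v0=180+cx/3.5-.4,30+cy/3.5-.4
    v,u=np.mgrid[int(v0)-6:int(v0)+8,int(u0)-6:int(u0)+8]
    w=np.clip(110-g[v,u],0,None)*(np.hypot(u-u0,v-v0)<6)
    h.append(onplane(f,(w*u).sum()/w.sum(),(w*v).sum()/w.sum(),.034,True))
d=h[1]-h[0];print("line ang",np.degrees(np.arctan2(d[1],d[0])),np.hypot(*d[:2]))
o=ctrl.get_obs();print(o["position"],o["contact_force"]);rows(o,(.4430,.2190),.062,98.4)
f=ctrl.grab_frame("wrist");P,ok=cloud(f,True)
q=P[ok&(P[...,2]>.022)&(P[...,2]<.030)&(abs(P[...,0]-.443)<.06)&(abs(P[...,1]-.219)<.035)]
r=cv2.minAreaRect((q[:,:2]*1000).astype(np.float32));print(len(q),r)
E
```

```text
clock: 17.0
position: [0.4426, 0.2181, 0.1108]
tool_rot: [0.0, -0.075, 0.997, 0.0]
contact_force: [-0.0, 0.8, -2.4]
finger_gap: 0.0134
gripper_force: 68.9
line ang -29.48331274913167 0.04810578188048538
[0.44260526 0.218115   0.11084506] [-0.02251319  0.84993354 -2.41975359]
offset cm [-0.05  0.08  4.88] twist [-0.    0.03  0.2 ]
3331 ((437.3489990234375, 218.36093139648438), (80.55955505371094, 48.12885665893555), 7.7848310470581055)
```

The ring turned 36.9°. That matches it stopping at the moment rise, so it is home. Next I'll lower the spanner into the stand.

```bash
python3 -m jog '[{"grip":0.5,"offset":[0,0.06,1.5],"twist":[0,0,0]},{"grip":0.5,"offset":[0,0.06,2.5],"twist":[0,0,0]},{"grip":0.5,"offset":[0,0.06,3.2],"twist":[0,0,0]},{"grip":0.5,"offset":[0,0.06,3.8],"twist":[0,0,0]},{"grip":0.5,"offset":[0,0.06,4.3],"twist":[0,0,0]},{"grip":0.5,"offset":[0,0.06,4.5],"twist":[0,0,0]},{"grip":0.5,"offset":[0,0.06,4.6],"twist":[0,0,0]},{"grip":0.5,"offset":[0,0.06,4.6],"twist":[0,0,0]}]'
```

```text
clock: 18.05
position: [0.4422, 0.2192, 0.0644]
tool_rot: [0.0, -0.075, 0.997, -0.0]
contact_force: [-0.4, -0.4, -2.0]
finger_gap: 0.0132
gripper_force: 69.0
```

```bash
python3 -m jog '[{"grip":0.5,"offset":[0,0,0.1],"twist":[0,0,0]},{"grip":0.5,"offset":[0,0,0.2],"twist":[0,0,0]},{"grip":0.5,"offset":[0,0,0.2],"twist":[0,0,0]}]';python3 -m jog '[{"grip":0.5,"offset":[0,0,0.05],"twist":[0,0,0]},{"grip":0.5,"offset":[0,0,0.05],"twist":[0,0,0]}]'
```

```text
clock: 18.42
position: [0.4421, 0.2191, 0.0622]
tool_rot: [-0.0, -0.076, 0.997, -0.0]
contact_force: [0.1, 0.7, -1.2]
finger_gap: 0.0134
gripper_force: 69.0
clock: 18.68
position: [0.4422, 0.2192, 0.0619]
tool_rot: [0.0, -0.076, 0.997, -0.0]
contact_force: [-1.3, -0.4, 3.9]
finger_gap: 0.0134
gripper_force: 69.7
```

The bar is seated (light contact at the original height). I'll open, retreat and check.

```bash
python3 -m jog '[{"grip":2,"offset":[0,0,0],"twist":[0,0,0]},{"grip":3,"offset":[0,0,0],"twist":[0,0,0]},{"grip":5,"offset":[0,0,0],"twist":[0,0,0]},{"grip":6,"offset":[0,0,0],"twist":[0,0,0]},{"grip":6,"offset":[0,0,-2],"twist":[0,0,0]},{"grip":6,"offset":[0,0,-6],"twist":[0,0,0]},{"grip":6,"offset":[0,0,-11],"twist":[0,0,0]},{"grip":6,"offset":[0,0,-15],"twist":[0,0,0]},{"grip":6,"offset":[0,0,-15],"twist":[0,0,0]},{"grip":6,"offset":[0,0,-15],"twist":[0,0,0]}]'
python3 - <<'E'
from h import *
from workcell import ctrl
f=ctrl.grab_frame("wrist");P,ok=cloud(f,True)
for lo,hi in((.094,.11),(.022,.030)):
    q=P[ok&(P[...,2]>lo)&(P[...,2]<hi)&(abs(P[...,0]-.443)<.06)&(abs(P[...,1]-.219)<.035)]
    r=cv2.minAreaRect((q[:,:2]*1000).astype(np.float32));print(len(q),r,np.median(q[:,2]))
cv2.imwrite("pics/w4.png",f["img"][:,:,::-1])
f=ctrl.grab_frame("top");P,ok=cloud(f);P0,ok0=cloud(load("top0.npz"))
print("changed px in top depth:",[(n,int((abs(P-P0)[v0:v1,u0:u1,2]>.02).sum())) for n,u0,u1,v0,v1 in(("jar",225,260,150,180),("ra",222,242,222,240),("rb",212,235,182,200),("carton",330,380,150,190))])
E
```

```text
clock: 19.92
position: [0.442, 0.219, 0.2113]
tool_rot: [-0.0, -0.075, 0.997, -0.0]
contact_force: [0.4, -0.8, -0.9]
finger_gap: 0.0599
gripper_force: 0.0
514 ((441.4678039550781, 219.3103485107422), (29.020444869995117, 13.48138427734375), 8.434370994567871) 0.10195140926877995
2314 ((444.02801513671875, 219.18341064453125), (92.23330688476562, 48.20811080932617), 7.610766410827637) 0.02606992473344537
changed px in top depth: [('jar', 9), ('ra', 2), ('rb', 1), ('carton', 13)]
```

View pics/w4.png

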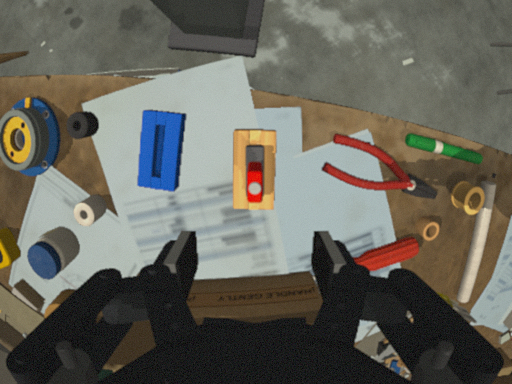

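The spanner stands upright in its stand at (254,170), with its top at 0.102 m. The jar, rollers and carton have not moved.

```bash
python3 -c "
from workcell import ctrl;print(ctrl.close_job())"
```

```text
the job is handed in; nothing more can be done
None
```

I turned the ring about 37° clockwise until it met its stop (turning moment up from 0.22 to 0.58 N m), put the spanner back upright in its wooden stand, left the bystanders unmoved, and handed the job in at about 20 s.

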